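# Put the hand tools back in their foam pockets

### The job

Clear the bench: put the multimeter, the tape measure, the screwdriver and the side cutters back in the tool tray, lifting each over the tray's rim and laying it the way up it lies now in the foam pocket cut to its shape, flat and fully down on the pocket's floor. Set them down rather than drop or throw them, and leave the water bottle and the keys standing and lying where they are.

Things in the scene. Friction and masses are not known exactly. Their poses are not given: they have to be found in the camera images.
- meter: handheld multimeter: yellow slab with dark face, grey display at its +x end and round dial; 126 (x) x 58 (y) mm, case 30 mm high, dial to 37 mm; about 0.25 kg. Origin: centre of its underside, z up. Grasp across y at its middle. Seated, its origin lies over its module's origin, either way round.
- tape: tape measure lying on its side: black rounded block with yellow disc and steel clip on top; 74 (x) x 56 (y) x 36 mm high, about 0.22 kg. Origin: centre of its underside, z up, steel hook at the +x end. Grasp across y at its middle. Seated, its origin lies over its module's origin, either way round.
- driver: screwdriver: squared dark handle 90 x 28 x 26 mm high, x = -74 to +16 mm; thin steel shank (6 mm, 13 mm up) on to x = +72 mm; about 0.10 kg. Origin: on the centre line, level with the handle's underside, z up. Grasp the handle across y at x = -30 mm. Seated, its origin lies over its module's origin, x axes alike.
- cutters: side cutters lying flat: steel joint block 26 x 26 x 15 mm at x = +15 mm, jaws to x = +67 mm, two red handles splaying to 57 mm overall at x = -75 mm; 16 mm thick, about 0.16 kg. Origin: on the centre line, level with the underside, z up. Grasp the joint across y. Seated, its origin lies over its module's origin, x axes alike.
- foam_meter: holder with the large plain rectangular pocket, for the multimeter. Fixed black foam block 168 (x) x 124 x 32 mm, pocket floor blue, one of 4 side by side in a steel tray (rim 45 mm above the bench). Origin: centre of its underside, 3 mm above the bench. Pocket 138 (x) x 70 mm, centred, floor 12 mm above the origin. As deep: finger trough 50 (x) x 116 mm at x = 0.
- foam_tape: holder with the short rectangular pocket, for the tape measure. Fixed black foam block 168 (x) x 124 x 32 mm, pocket floor blue, one of 4 side by side in a steel tray (rim 45 mm above the bench). Origin: centre of its underside, 3 mm above the bench. Pocket 86 (x) x 68 mm, centred, floor 12 mm above the origin. As deep: finger trough 50 (x) x 116 mm at x = 0.
- foam_driver: holder with the narrow stepped pocket, for the screwdriver. Fixed black foam block 168 (x) x 124 x 32 mm, pocket floor blue, one of 4 side by side in a steel tray (rim 45 mm above the bench). Origin: centre of its underside, 3 mm above the bench. Pocket x = -80 to +22 mm 40 wide, on to +78 mm 18 wide; floor 16 mm above the origin. As deep: finger trough 50 (x) x 116 mm at x = -30 mm.
- foam_cutters: holder with the pocket widening to -x, for the cutters. Fixed black foam block 168 (x) x 124 x 32 mm, pocket floor blue, one of 4 side by side in a steel tray (rim 45 mm above the bench). Origin: centre of its underside, 3 mm above the bench. Pocket x = +74 to -14 mm 40 wide, to -50 mm 56 wide, to -81 mm 68 wide; floor 20 mm above the origin. As deep: finger trough 50 (x) x 116 mm at x = +15 mm.
- bottle: clear plastic drinking bottle with white cap, 64 mm across, 190 mm high, standing beyond the tools: a bystander. Origin: centre of its underside.
- keys: bunch of keys on a black fob (fob 52 x 30 x 12 mm, keys to 87 mm from the origin) lying on the bench: a bystander. Origin: near the middle of the fob's underside.

How it is judged:
By the outcome, as a careful person would: the job done as asked, in the order asked, and still so for the second after the job is handed in, with the robot touching nothing.
It also fails if it takes over 106 s, if anything falls off the work surface, if the arm or the gripper's body presses on something with over 40 N, if the wrist force passes 120 N, or if a joint passes its speed limit or range.

### The arm

A 6-joint arm with a two-finger parallel gripper is mounted at the origin on the work surface. World frame = base frame: x ahead of the robot, y to its left, z up, the work surface at z = 0. Lengths are in m, angles in rad, forces in N, time in s.
With the tool pointing down it reaches from about 0.35 to 0.975 m from the base axis. Payload 4.9 kg.
Tool frame: the origin (TCP) lies on the mounting face of the last link; the fingertips stand 173 mm ahead of it and the grasp point (between the pads) lies 155 mm ahead of it; z points along the fingers, y is the line along which they close (so a half turn about z gives the same grasp; the last joint's range is limited). The gripper opens to 85 mm and grips with 20 to 120 N. Pads are 22 mm wide; open, the fingers measure 114 mm over their backs; the gripper's body (76 mm by 85 mm) begins 54 mm behind the grasp point. The pads swing forward as they close: fully open they stand 13 mm farther back than shut.
Start: joints at [-1.434, 0.053, 1.613, -0, 1.476, -0.119], TCP at [0.158, -0.605, 0.405] pointing down, gripper open.
Joint ranges: [-3.01, 3.01], [-1.01, 2.22], [0.06, 2.58], [-1.02, 4.17], [0.09, 2.62], [-3.14, 3.14]. Speed limits (rad/s): [2.57, 2.57, 3.14, 3.14, 3.14, 3.14].

### API

Orientations are given as a rotation vector (axis times angle).
In Python, from station import monitor, eyes, finish_job gives the robot as it stands. The module is installed in compiled form; this text tells all that it offers.
- The arm moves only by the tool step_arm, never from a script. Its argument "commands" is a list of rows, each a list of 3 entries, a list of its own where there are three numbers: the opening in per cent of the stroke, from 0 (shut) to 100 (fully open), then the shift along the tool's x, y, z in mm, then the turn about the tool's z in degrees. In form: [[hand, [x, y, z], yaw], ...]. A call has 1 to 12 rows; each row is the pose to reach, as a shift and turn from the pose commanded when the call began, along the tool's axes at that moment; what a row does not reach only later rows make up. A row lasts 1/8 s, in which the tool goes at most 62.5 mm and 10.7 degrees, less where a joint would pass 70% of its speed; a pose out of reach is approached as far as the arm can. A call with a gripper value outside its range is refused whole. The fingers move at their own pace and stop on an object; "squeeze" is the grip in N (left out, the last holds). Time passes only in rows, so rows that repeat a pose let the fingers close. It gives the time, the measured TCP pose, the force, the opening and the grip force at its end, in the units of the state.
- monitor.get_obs(): the state, without advancing time (a new reading comes with each control period).
- eyes.get_image(name): name is "side" or "top" or "wrist"; returns the picture (420x560x3 uint8, red, green, blue); there is no depth.
- eyes.camera_info(name): a dict with "camera_matrix" (3x3 intrinsics, pixels), "extrinsics" (4x4, takes a point from camera to world coordinates). Camera axes: x right, y down, z forward; pixel columns grow to the right and rows downward; lengths in m; the calibration is good to about 2 mm. A picture is of the moment at which its call begins: read the wrist's pose just before it. camera_info takes no time and is no camera call; for the wrist camera it gives the pose at the moment of the call.
- finish_job(): hands the job in; it is judged then, once.
The state is a dict: "t": time; "q": joint angles; "dq": joint speeds; "effort": joint torques, N m; "tool_pos": TCP position; "tool_rot": TCP orientation; "contact_force": force on the tool from outside, world axes, zero at the start; "wrist_torque": the same for the moment, N m; "opening": finger opening in m; "grip_force": force on a finger pad.
Only numpy, scipy, OpenCV 4.12 (cv2) and the standard library are available. Lean on these libraries where they do the work, as an engineer would, in place of code of your own. Each camera call takes 0.05 s, during which the arm holds its last target. There are 200 camera calls.

## Working session

There is one attempt and no reset: what is moved stays moved. The work goes in short steps, Python scripts to look and compute and a tool call to move; the robot and the scene stay as the last step left them, time stands still between calls to the robot, and variables do not carry over. Pictures are saved under pics/ and viewed, at most 14 in all, crops included, and the job is handed in when it is done.

Besides the shell and the picture viewer there is one more tool, called after "Call:" as name(argument=value, ...), one argument or row to a line, values as JSON. step_arm: Moves the arm, as the interface text tells. Its arguments: {"type":"object","properties":{"commands":{"type":"array"},"squeeze":{"type":"number"}},"required":["commands"]}

```bash
mkdir -p pics
python3 - <<'E'
from station import monitor, eyes
import cv2,numpy as np
o=monitor.get_obs();print({k:np.round(v,3) for k,v in o.items()})
for n in ["top","side"]:
    im=eyes.get_image(n);cv2.imwrite(f"pics/{n}0.png",cv2.resize(im[:,:,::-1],(800,600),interpolation=cv2.INTER_CUBIC))
    c=eyes.camera_info(n);print(n,np.round(c["camera_matrix"],1).tolist(),np.round(c["extrinsics"],3).tolist())
c=eyes.camera_info("wrist");print(np.round(c["extrinsics"],3).tolist(),c["camera_matrix"])
E
```

```text
{'t': np.float64(0.0), 'q': array([-1.434,  0.053,  1.614,  0.   ,  1.476, -0.119]), 'dq': array([-0.001, -0.003, -0.001, -0.001,  0.001, -0.002]), 'effort': array([-1.0000e-03, -3.9369e+01, -3.7018e+01, -0.0000e+00,  7.0000e-03,
       -0.0000e+00]), 'tool_pos': array([ 0.158, -0.604,  0.403]), 'tool_rot': array([-3.114, -0.4  ,  0.   ]), 'contact_force': array([ 1.278,  0.488, -1.094]), 'wrist_torque': array([-0.033, -0.013,  0.039]), 'grip_force': np.float64(0.0), 'opening': np.float64(0.086)}
top [[393.5, 0.0, 281.1], [0.0, 393.5, 207.1], [0.0, 0.0, 1.0]] [[0.01, -0.987, 0.163, 0.445], [-1.0, -0.009, 0.006, -0.007], [-0.005, -0.163, -0.987, 0.91], [0.0, 0.0, 0.0, 1.0]]
side [[447.4, 0.0, 288.5], [0.0, 447.4, 204.7], [0.0, 0.0, 1.0]] [[-0.968, -0.202, 0.152, 0.388], [-0.252, 0.724, -0.642, 0.84], [0.019, -0.659, -0.752, 1.032], [0.0, 0.0, 0.0, 1.0]]
[[0.254, -0.922, -0.292, 0.232], [-0.967, -0.242, -0.075, -0.585], [-0.002, 0.302, -0.953, 0.372], [0.0, 0.0, 0.0, 1.0]] [[333.7618808    0.         274.18044515]
 [  0.         333.7618808  208.60075482]
 [  0.           0.           1.        ]]
```

View pics/top0.png

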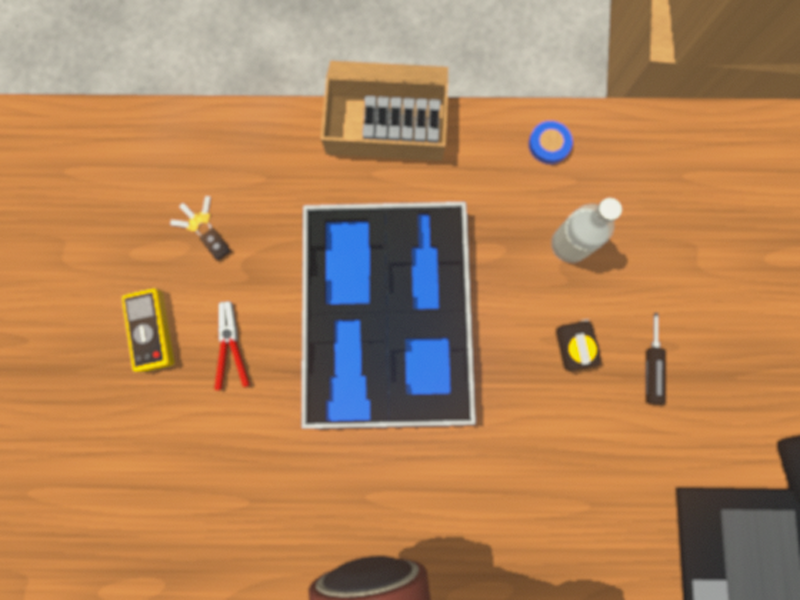

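View pics/side0.png

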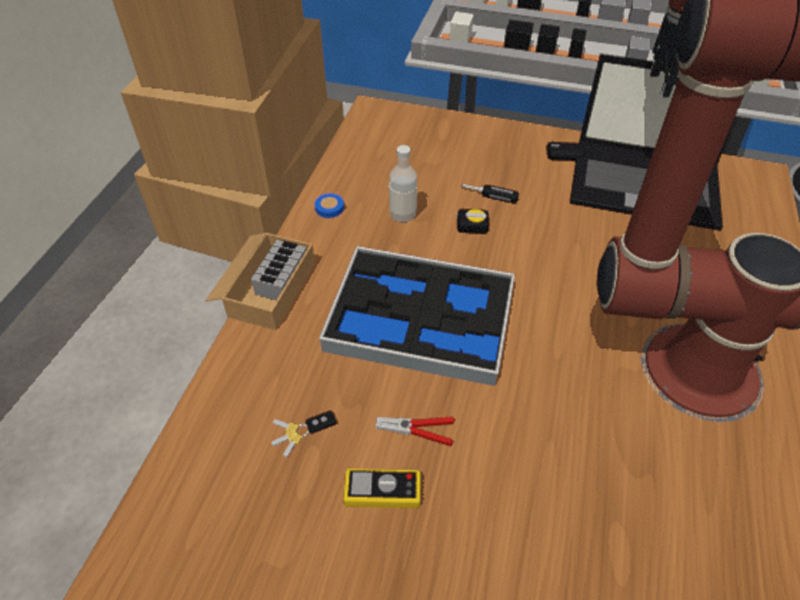

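The top view (scaled 1.43x) puts the meter at (148,330), cutters at (230,345), tape at (579,347), driver at (655,360) and tray corners at (303,206), (465,204), (474,424) and (303,426). The bottle base is at about (572,245) and the keys at (205,235). All the pockets point up (+x).

```bash
cat > h.py <<'E'
import numpy as np, cv2
from station import monitor, eyes
from scipy.spatial.transform import Rotation as R
def p2w(c,px,z):
    """pixel of the 560x420 picture -> world xy at height z"""
    E=c["extrinsics"];d=E[:3,:3]@np.linalg.solve(c["camera_matrix"],[px[0],px[1],1.])
    return (E[:3,3]+d*(z-E[2,3])/d[2])[:2]
def snap(name,cam="wrist",crop=None):
    c=eyes.camera_info(cam);im=eyes.get_image(cam)[:,:,::-1]
    np.savez(f"pics/{name}.npz",im=im,camera_matrix=c["camera_matrix"],extrinsics=c["extrinsics"])
    if crop: x0,y0,x1,y1=crop; im=im[y0:y1,x0:x1]
    s=min(800/im.shape[1],600/im.shape[0])
    cv2.imwrite(f"pics/{name}.png",cv2.resize(im,None,fx=s,fy=s,interpolation=cv2.INTER_CUBIC));print("scale",s)
def go(x,y,z,yaw):
    """print shift (mm, tool axes) and turn (deg) to TCP x,y,z with tool x axis at world yaw (deg, mod 180)"""
    o=monitor.get_obs();M=R.from_rotvec(o["tool_rot"]).as_matrix()
    s=M.T@(np.array([x,y,z])-o["tool_pos"])*1000
    cur=np.degrees(np.arctan2(M[1,0],M[0,0]));d=(yaw-cur+90)%180-90
    print("t",round(float(o["t"]),2),"pos",o["tool_pos"].round(4),"yaw",cur.round(1),"tilt",M[:,2].round(3),"| shift",s.round(1),"turn",round(-d,1),"q6",o["q"][5].round(2))
E
python3 - <<'E'
from h import *
c=eyes.camera_info("top");k=1/1.42857
for n,p,z in [("meter",(148,330),.03),("cutters",(228,345),.01),("tape",(579,347),.03),("driver",(655,360),.02),("bottle",(572,245),0),("keys",(205,235),0)]+[("tray",p,.045) for p in [(303,206),(466,204),(474,424),(303,426)]]:
    print(n,p2w(c,np.array(p)*k,z).round(3))
go(.45,0.12,.5,0)
E
```

```text
meter [0.532 0.397]
cutters [0.511 0.276]
tape [ 0.511 -0.28 ]
driver [ 0.492 -0.401]
bottle [ 0.683 -0.284]
keys [0.695 0.328]
tray [0.732 0.157]
tray [ 0.737 -0.104]
tray [ 0.393 -0.113]
tray [0.387 0.144]
t 0.1 pos [ 0.1581 -0.6044  0.4036] yaw 14.7 tilt [-0.     0.002 -1.   ] | shift [ 465.7 -627.1  -95.2] turn 14.7 q6 -0.12
```

Call:
step_arm(
  commands=[
    [100, [605, -487, -76], 15],
    [100, [605, -487, -76], 15],
    [100, [605, -487, -76], 15],
    [100, [605, -487, -76], 15],
    [100, [605, -487, -76], 15],
    [100, [605, -487, -76], 15],
    [100, [605, -487, -76], 15],
    [100, [605, -487, -76], 15],
    [100, [605, -487, -76], 15],
    [100, [605, -487, -76], 15],
    [100, [605, -487, -76], 15],
    [100, [605, -487, -76], 15],
  ],
  squeeze=40,
)

```text
t: 1.6
tool_pos: [0.6031, -0.0027, 0.4774]
tool_rot: [3.141, -0.009, -0.001]
contact_force: [1.3, -0.8, 0.8]
opening: 0.0858
grip_force: 0.0
```

Call:
step_arm(
  commands=[
    [100, [15, -22, 0], 0],
    [100, [15, -22, 0], 0],
    [100, [15, -22, 0], 0],
  ],
)

```text
t: 1.98
tool_pos: [0.6171, 0.0167, 0.4771]
tool_rot: [3.141, -0.01, -0.002]
contact_force: [0.1, -0.3, -0.7]
opening: 0.0857
grip_force: 0.0
```

```bash
python3 -c "
from h import *
snap('w1')"
```

```text
scale 1.4285714285714286
```

View pics/w1.png

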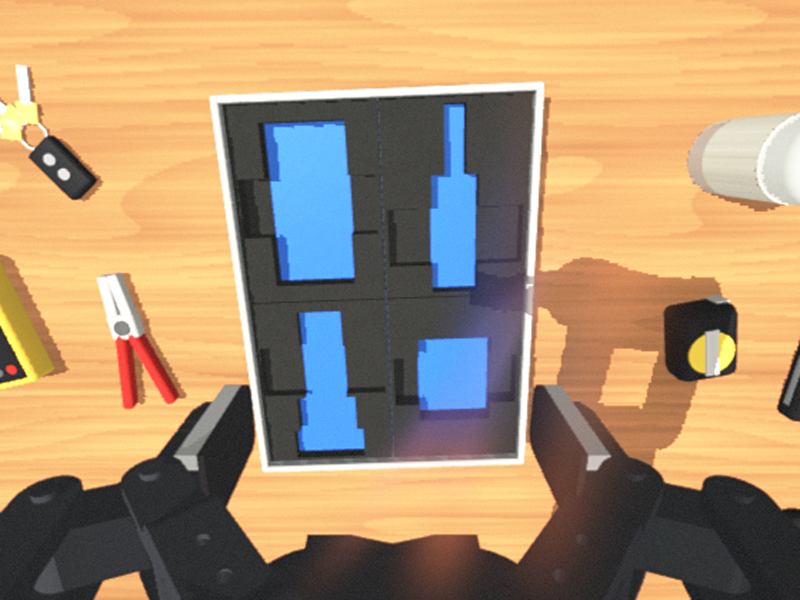

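The wrist view shows the tray's outer corners at (211,98), (543,84), (524,463) and (263,470), with the foam seams crossing at (386,299). The cutters' joint is at (122,328) and the tape's centre at about (700,340).

Run:
```python
from h import *
c=np.load("pics/w1.npz");k=1/1.42857
for n,p,z in [("rim",(211,98),.045),("rim",(543,84),.045),("rim",(524,463),.045),("rim",(263,470),.045),("seamX",(386,299),.035),("seamtop",(379,98),.035),("seambot",(392,458),.035),("seamL",(247,303),.035),("seamR",(530,297),.035),
 ("cut joint",(122,328),.015),("cut tip",(110,274),.01),("cut h1",(129,407),.014),("cut h2",(174,401),.014),("tape",(700,340),.036)]:
    print(n,p2w(c,np.array(p)*k,z).round(4))
go(.55,.39,.40,6)
```

```text
rim [0.7303 0.1558]
rim [ 0.7388 -0.1017]
rim [ 0.3937 -0.114 ]
rim [0.3871 0.1454]
seamX [0.5621 0.0213]
seamtop [0.7305 0.0253]
seambot [0.393  0.0168]
seamL [0.559  0.1474]
seamR [ 0.5632 -0.1088]
cut joint [0.5277 0.2772]
cut tip [0.5804 0.2819]
cut h1 [0.4407 0.286 ]
cut h2 [0.4474 0.2389]
tape [ 0.5207 -0.2698]
t 2.02 pos [0.617  0.0164 0.4774] yaw -0.4 tilt [-0.001 -0.    -1.   ] | shift [ -69.5 -373.1   77.3] turn -6.4 q6 1.48
```

Call:
step_arm(
  commands=[
    [100, [-55, -373, 80], -6],
    [100, [-55, -373, 80], -6],
    [100, [-55, -373, 80], -6],
    [100, [-55, -373, 80], -6],
    [100, [-55, -373, 80], -6],
    [100, [-55, -373, 80], -6],
    [100, [-55, -373, 80], -6],
    [100, [-55, -373, 80], -6],
    [100, [-55, -373, 80], -6],
  ],
)

```text
t: 3.15
tool_pos: [0.5654, 0.3887, 0.3986]
tool_rot: [3.138, 0.151, 0.002]
contact_force: [0.8, -0.5, -0.1]
opening: 0.0857
grip_force: 0.0
```

```bash
python3 -c "
from h import *
snap('w2')
go(.532,.397,.3,7)"
```

```text
scale 1.4285714285714286
t 3.2 pos [0.5654 0.3887 0.3987] yaw 5.5 tilt [ 0.001  0.    -1.   ] | shift [-32.6 -11.5  98.6] turn -1.5 q6 1.97
```

View pics/w2.png

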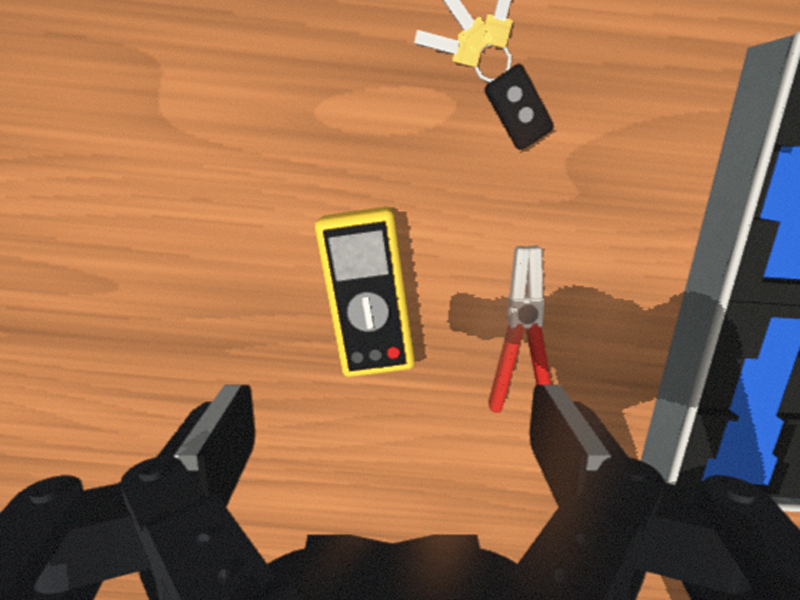

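The meter's top corners are at (319,222), (391,209), (412,368) and (346,376). The cutters' joint is at (527,314), their tip at (529,248) and the left handle end at (496,408).

Run:
```python
from h import *
c=np.load("pics/w2.npz");k=1/1.42857
P=[p2w(c,np.array(p)*k,.028) for p in [(319,222),(391,209),(412,368),(346,376)]]
P=np.array(P);m=P.mean(0);print(P.round(4),m.round(4))
e=(P[0]+P[1]-P[2]-P[3])/2;f=(P[0]+P[3]-P[1]-P[2])/2
yaw=np.degrees(np.arctan2(e[1],e[0]));print(np.hypot(*e),np.hypot(*f),yaw,np.degrees(np.arctan2(-f[0],f[1])))
for n,p in [("joint",(527,314)),("tip",(529,248)),("h",(496,408))]: print(n,p2w(c,np.array(p)*k,.014).round(4))
go(*m,.175,yaw)
```

```text
[[0.5864 0.4419]
 [0.6005 0.3919]
 [0.4794 0.3636]
 [0.4675 0.4146]] [0.5335 0.403 ]
0.1231961382706467 0.0521430412309174 13.036259783249093 14.412710704519169
joint [0.5278 0.2775]
tip [0.5799 0.2856]
h [0.4428 0.2882]
t 3.2 pos [0.5654 0.3887 0.3987] yaw 5.5 tilt [ 0.001  0.    -1.   ] | shift [-30.7 -17.3 223.6] turn -7.5 q6 1.97
```

Call:
step_arm(
  commands=[
    [100, [-31, -17, 60], -8],
    [100, [-31, -17, 110], -8],
    [100, [-31, -17, 150], -8],
    [100, [-31, -17, 190], -8],
    [100, [-31, -17, 219], -8],
    [100, [-31, -17, 219], -8],
    [100, [-31, -17, 219], -8],
    [50, [-31, -17, 219], -8],
    [50, [-31, -17, 219], -8],
    [50, [-31, -17, 219], -8],
    [50, [-31, -17, 219], -8],
    [50, [-31, -17, 219], -8],
  ],
  squeeze=40,
)

```text
t: 4.7
tool_pos: [0.5329, 0.4048, 0.1811]
tool_rot: [-3.118, -0.374, -0.005]
contact_force: [-1.8, -1.3, 7.1]
opening: 0.0573
grip_force: 45.7
```

```bash
python3 -c "
from h import *
go(.6446,.0856,.33,1.6)"
```

```text
t 4.7 pos [0.5329 0.4048 0.1811] yaw 13.7 tilt [ 0.003  0.001 -1.   ] | shift [  33.6  336.5 -149. ] turn 12.1 q6 1.87
```

Call:
step_arm(
  commands=[
    [50, [0, 0, -40], 0],
    [50, [0, 0, -95], 0],
    [50, [10, 60, -140], 0],
    [50, [20, 120, -149], 6],
    [50, [25, 180, -149], 12],
    [50, [30, 240, -149], 12],
    [50, [34, 300, -149], 12],
    [50, [34, 337, -149], 12],
    [50, [34, 337, -149], 12],
    [50, [34, 337, -149], 12],
  ],
  squeeze=50,
)

```text
t: 5.95
tool_pos: [0.6443, 0.0853, 0.327]
tool_rot: [-3.141, -0.045, 0.002]
contact_force: [0.5, 0.1, -3.1]
opening: 0.0569
grip_force: 57.0
```

```bash
python3 -c "
from h import *
snap('w3')
go(.6446,.0856,.21,1.6)"
```

```text
scale 1.4285714285714286
t 6.0 pos [0.6443 0.0859 0.3271] yaw 1.7 tilt [-0.001  0.    -1.   ] | shift [  0.5   0.3 117.1] turn 0.1 q6 1.56
```

View pics/w3.png

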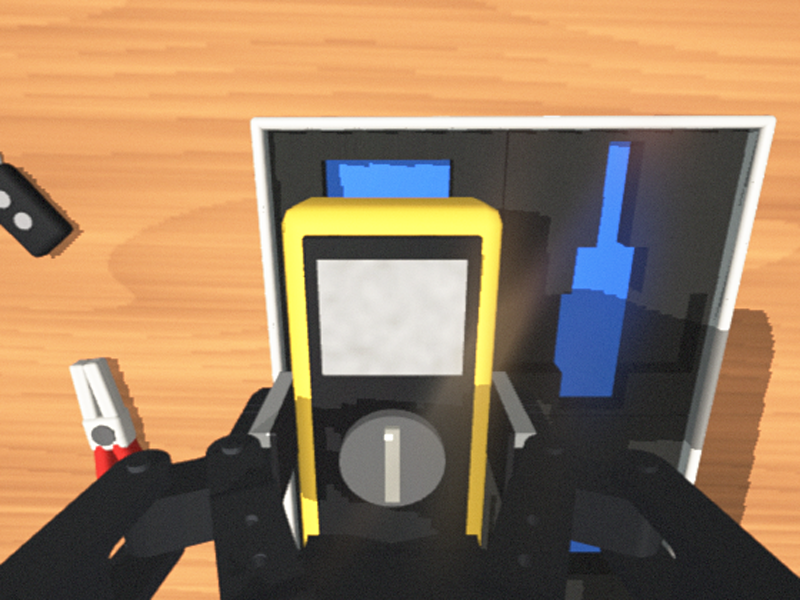

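Over its pocket: the pocket's far lip runs from (323,160) to (452,160), and the meter's far edge is at row 198–204, centred on column 393.

Run:
```python
from h import *
c=np.load("pics/w3.npz");k=1/1.42857
for n,p,z in [("lipL",(323,160),.035),("lipR",(452,160),.035),("rimTL",(251,119),.045),("rimTR",(774,117),.045),("farbottom",(393,198),.148),("fartop",(393,198),.172),("facecorner",(393,237),.176),("dial",(392,457),.183)]: print(n,p2w(c,np.array(p)*k,z).round(4))
```

```text
lipL [0.7129 0.1229]
lipR [0.7149 0.0552]
rimTL [0.7316 0.1567]
rimTR [ 0.7401 -0.1006]
farbottom [0.7059 0.0862]
fartop [0.7083 0.0863]
facecorner [0.699 0.086]
dial [0.6387 0.0845]
```

Call:
step_arm(
  commands=[
    [50, [1, -1, 40], 0],
    [50, [1, -1, 75], 0],
    [50, [1, -1, 100], 0],
    [50, [1, -1, 115], 0],
    [50, [1, -1, 124], 0],
    [50, [1, -1, 129], 0],
    [50, [1, -1, 131], 0],
    [50, [1, -1, 131], 0],
  ],
)

```text
t: 7.0
tool_pos: [0.646, 0.0859, 0.1975]
tool_rot: [-3.141, -0.045, -0.002]
contact_force: [0.4, -0.1, -2.6]
opening: 0.0568
grip_force: 56.9
```

Call:
step_arm(
  commands=[
    [50, [0, 0, 1], 0],
    [50, [0, 0, 2], 0],
    [50, [0, 0, 2], 0],
  ],
)

```text
t: 7.38
tool_pos: [0.646, 0.0859, 0.1961]
tool_rot: [3.141, 0.045, 0.001]
contact_force: [-3.6, -0.8, 5.0]
opening: 0.0568
grip_force: 57.9
```

Contact at the expected height, so I'll release and raise.

Call:
step_arm(
  commands=[
    [75, [0, 0, 0], 0],
    [75, [0, 0, 0], 0],
    [75, [0, 0, 0], 0],
    [75, [0, 0, -30], 0],
    [75, [0, 0, -70], 0],
    [100, [0, 0, -130], 0],
    [100, [-30, 30, -190], 0],
    [100, [-60, 60, -200], 0],
    [100, [-60, 120, -200], 0],
  ],
)

```text
t: 8.5
tool_pos: [0.5881, -0.0354, 0.3981]
tool_rot: [3.14, 0.05, 0.009]
contact_force: [1.5, -0.4, -0.7]
opening: 0.0858
grip_force: 0.0
```

```bash
python3 -c "
from h import *
snap('w4')
go(.545,-.29,.40,15)"
```

```text
scale 1.4285714285714286
t 8.55 pos [ 0.5885 -0.0421  0.3967] yaw 1.4 tilt [ 0.003 -0.006 -1.   ] | shift [-49.7 246.7  -1.9] turn -13.6 q6 1.35
```

View pics/w4.png

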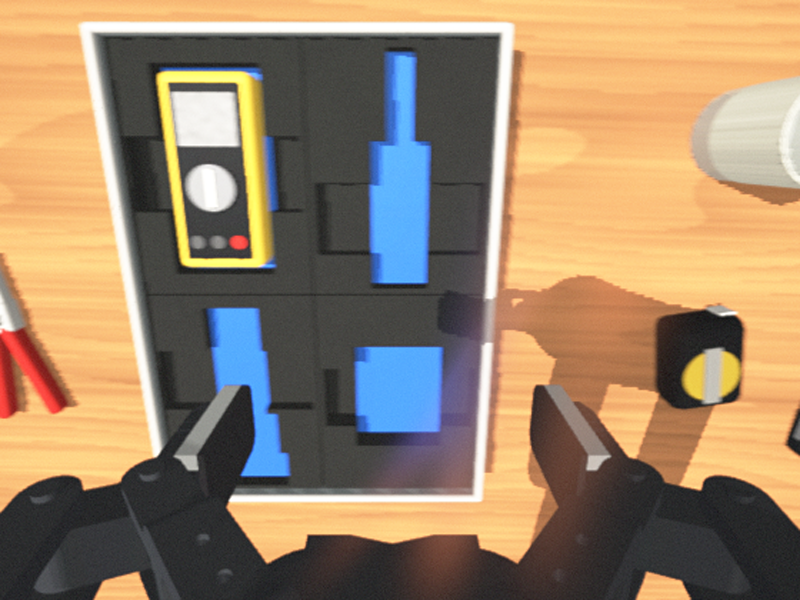

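The meter is seated in its pocket. Next I'll look at the tape and the driver.

Call:
step_arm(
  commands=[
    [100, [-20, 60, 0], 0],
    [100, [-60, 120, 0], 0],
    [100, [-60, 180, 0], 0],
    [100, [-60, 240, 0], 0],
    [100, [-60, 287, 0], 0],
    [100, [-60, 287, 0], 0],
    [100, [-60, 287, 0], 0],
    [100, [-60, 287, 0], 0],
  ],
)

```text
t: 9.55
tool_pos: [0.5377, -0.323, 0.3947]
tool_rot: [-3.141, -0.048, 0.0]
contact_force: [-0.3, 0.9, -0.2]
opening: 0.0855
grip_force: 0.0
```

```bash
python3 -c "
from h import *
snap('w5')
go(.516,-.275,.195,10)"
```

```text
scale 1.4285714285714286
t 9.6 pos [ 0.5378 -0.3229  0.3948] yaw 1.8 tilt [ 0.  0. -1.] | shift [-20.3 -48.5 199.8] turn -8.2 q6 0.88
```

View pics/w5.png

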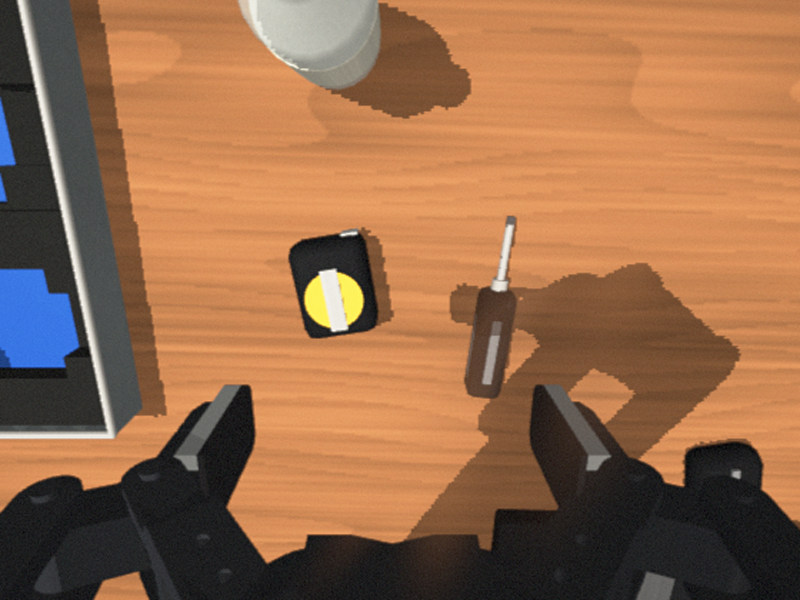

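The tape's outline is (291,243), (362,231), (377,325), (308,338). The driver's shank tip is at (511,217), its collar at (499,286) and its handle end at (482,395). An enlarged, brightened crop will separate the tape's top face from its sides.

Run:
```python
from h import *
c=np.load("pics/w5.npz");im=c["im"][145:285,190:375]
im=(255*(im/255.)**.45).astype(np.uint8)
cv2.imwrite("pics/w5c.png",cv2.resize(im,None,fx=4,fy=4,interpolation=cv2.INTER_CUBIC))
```

```text
(no output)
```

View pics/w5c.png

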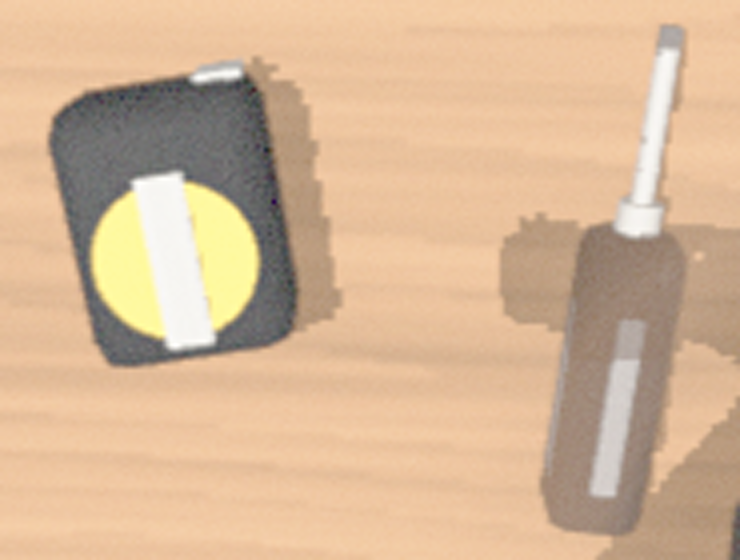

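The crop shows the disc's centre at (176,258) and the tape's edges. The driver's tip is at (670,30), collar at (640,218), stripe at (630,322)–(603,495) and handle rear at (590,532).

Run:
```python
from h import *
c=np.load("pics/w5.npz")
f=lambda p,z:p2w(c,(190+(p[0]+.5)/4-.5,145+(p[1]+.5)/4-.5),z)
ang=lambda a,b:np.degrees(np.arctan2(*(a-b)[::-1])).round(1)
for n,p,z in [("disc",(176,258),.036),("near",(200,352),.036),("far0",(157,85),.0),("far36",(157,85),.036),("L",(78,242),.036),("R0",(280,200),0.),("R36",(280,200),.036)]: print(n,f(p,z).round(4))
print("yaw clip",ang(f((157,178),.038),f((190,345),.038)),"L",ang(f((52,130),.036),f((105,355),.036)),"R",ang(f((262,100),.005),f((297,300),.005)))
t,co,s1,s2,r=f((670,27),.013),f((640,218),.013),f((630,322),.026),f((603,495),.026),f((590,532),.02)
print("tip",t,"collar",co,"s1",s1,"s2",s2,"rear",r,"yaws",ang(t,co),ang(s1,s2),ang(t,r))
```

```text
disc [ 0.5087 -0.2827]
near [ 0.4829 -0.2888]
far0 [ 0.5468 -0.2735]
far36 [ 0.5535 -0.2782]
L [ 0.5123 -0.2576]
R0 [ 0.5152 -0.3078]
R36 [ 0.525  -0.3092]
yaw clip 10.4 L 11.2 R 10.6
tip [ 0.56868152 -0.40926336] collar [ 0.51671897 -0.40658149] s1 [ 0.49121064 -0.40361268] s2 [ 0.43928602 -0.40105536] rear [ 0.42420269 -0.39980395] yaws -3.0 -2.8 -3.7
```

Run:
```python
from h import *
c=np.load("pics/w5.npz")
print(p2w(c,(345/1.4286,88/1.4286),0),p2w(c,(380/1.4286,55/1.4286),0.))
go(.518,-.2835,.181,10.7)
```

```text
[ 0.65266552 -0.28720277] [ 0.67433076 -0.311252  ]
t 9.6 pos [ 0.5378 -0.3229  0.3948] yaw 1.8 tilt [ 0.  0. -1.] | shift [-18.5 -40.  213.8] turn -8.9 q6 0.88
```

Call:
step_arm(
  commands=[
    [100, [-18, -40, 50], -9],
    [100, [-18, -40, 100], -9],
    [100, [-18, -40, 145], -9],
    [100, [-18, -40, 185], -9],
    [100, [-18, -40, 213], -9],
    [100, [-18, -40, 213], -9],
    [100, [-18, -40, 213], -9],
    [50, [-18, -40, 213], -9],
    [50, [-18, -40, 213], -9],
    [50, [-18, -40, 213], -9],
    [50, [-18, -40, 213], -9],
    [50, [-18, -40, 213], -9],
  ],
  squeeze=50,
)

```text
t: 11.1
tool_pos: [0.5191, -0.2852, 0.1838]
tool_rot: [3.127, 0.291, 0.004]
contact_force: [0.1, 2.0, 6.6]
opening: 0.0552
grip_force: 55.8
```

```bash
python3 -c "
from h import *
go(.480,-.043,.33,1.6)"
```

```text
t 11.1 pos [ 0.5191 -0.2852  0.1838] yaw 10.7 tilt [ 0.002 -0.001 -1.   ] | shift [   6.6 -245.1 -146.5] turn 9.1 q6 0.76
```

Call:
step_arm(
  commands=[
    [50, [0, 0, -40], 0],
    [50, [0, 0, -95], 0],
    [50, [0, -20, -140], 0],
    [50, [5, -80, -147], 4],
    [50, [7, -140, -147], 9],
    [50, [7, -200, -147], 9],
    [50, [7, -245, -147], 9],
    [50, [7, -245, -147], 9],
    [50, [7, -245, -147], 9],
    [50, [7, -245, -147], 9],
  ],
)

```text
t: 12.35
tool_pos: [0.4801, -0.0438, 0.3288]
tool_rot: [3.141, 0.043, 0.0]
contact_force: [0.4, 0.3, -2.5]
opening: 0.0549
grip_force: 54.8
```

```bash
python3 -c "
from h import *
snap('w6')
go(.480,-.043,.199,1.6)"
```

```text
scale 1.4285714285714286
t 12.4 pos [ 0.4801 -0.0438  0.3287] yaw 1.6 tilt [-0. -0. -1.] | shift [-1.000e-01 -9.000e-01  1.297e+02] turn -0.0 q6 1.3
```

View pics/w6.png

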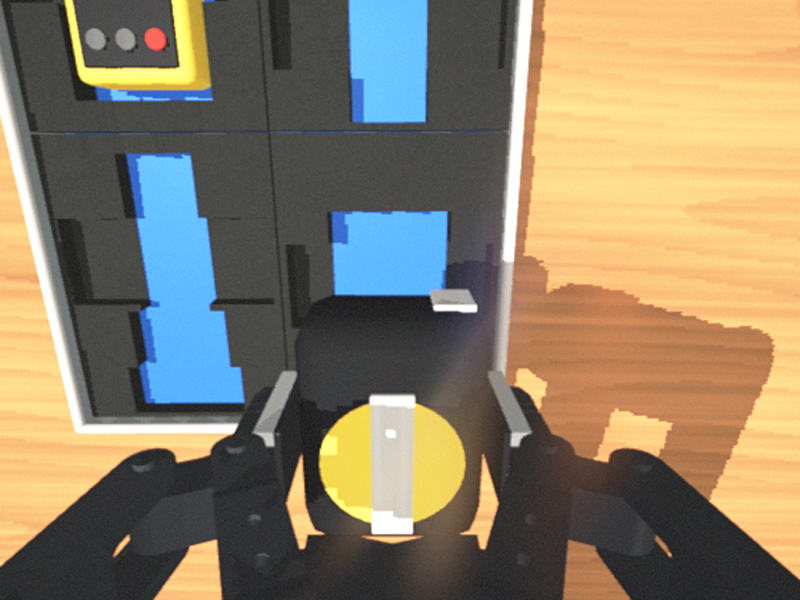

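The pocket's far lip runs from (331,212) to (448,212), with the seam crossing at (269,131). The tape's far edge is at about row 298, centred on column 397.

Run:
```python
from h import *
c=np.load("pics/w6.npz");k=1/1.42857
for n,p,z in [("lipL",(331,212),.035),("lipR",(448,212),.035),("seam",(269,131),.035),("far bot",(397,298),.148),("far top",(397,298),.181),("disc",(392,460),.181)]: print(n,p2w(c,np.array(p)*k,z).round(4))
```

```text
lipL [ 0.5219 -0.0103]
lipR [ 0.5237 -0.0742]
seam [0.5628 0.0215]
far bot [ 0.5094 -0.0455]
far top [ 0.5198 -0.0448]
disc [ 0.471  -0.0449]
```

Call:
step_arm(
  commands=[
    [50, [0, 0, 40], 0],
    [50, [0, 0, 75], 0],
    [50, [0, 0, 100], 0],
    [50, [0, 0, 115], 0],
    [50, [0, 0, 124], 0],
    [50, [0, 0, 128], 0],
    [50, [0, 0, 130], 0],
    [50, [0, 0, 130], 0],
    [50, [0, 0, 131], 0],
    [50, [0, 0, 131], 0],
  ],
)

```text
t: 13.65
tool_pos: [0.4842, -0.0436, 0.205]
tool_rot: [-3.141, -0.042, -0.015]
contact_force: [-3.3, 6.1, 25.6]
opening: 0.0552
grip_force: 61.3
```

Contact came about 6 mm early, with a sideways push. I'll back off and look.

Call:
step_arm(
  commands=[
    [50, [0, 0, -20], 0],
    [50, [0, 0, -60], 0],
    [50, [0, 0, -90], 0],
    [50, [0, 0, -90], 0],
  ],
)

```text
t: 14.15
tool_pos: [0.4814, -0.0436, 0.2913]
tool_rot: [3.139, 0.044, 0.011]
contact_force: [-0.2, -0.5, -2.2]
opening: 0.055
grip_force: 57.8
```

Run:
```python
from h import *
snap('w7'); snap('s7','side')
go(.480,-.043,.199,1.6)
a=cv2.resize(cv2.imread('pics/w7.png')[200:600,150:700],None,fx=.75,fy=.75);c=np.load('pics/s7.npz')['im'][140:260,240:360]
b=cv2.resize(c,(300,300),interpolation=cv2.INTER_CUBIC)
cv2.imwrite('pics/c7.png',np.hstack([a,b])[:, :800])
```

```text
scale 1.4285714285714286
scale 1.4285714285714286
t 14.25 pos [ 0.4798 -0.0431  0.2872] yaw 1.6 tilt [-0.  0. -1.] | shift [ 0.2 -0.1 88.2] turn 0.0 q6 1.3
```

View pics/c7.png

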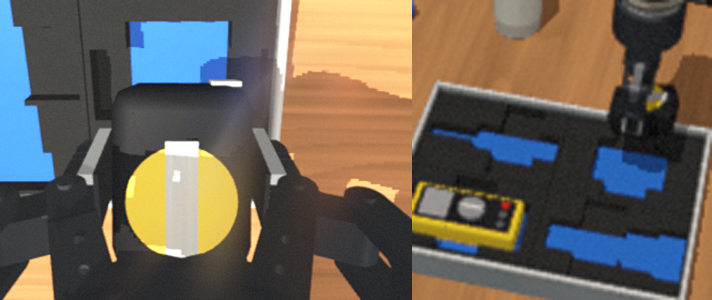

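The disc looks rounder and the tape's far face shows more, so the tape has pitched in the hand with its near end up. I'll set it down on clear bench at (0.50,-0.24) to level it, then regrasp.

Call:
step_arm(
  commands=[
    [50, [0, 0, -45], 0],
    [50, [0, 40, -45], 0],
    [50, [14, 100, -45], 0],
    [50, [14, 160, -45], 0],
    [50, [14, 197, -30], 0],
    [50, [14, 197, 20], 0],
    [50, [14, 197, 60], 0],
    [50, [14, 197, 80], 0],
    [50, [14, 197, 88], 0],
    [50, [14, 197, 92], 0],
    [50, [14, 197, 95], 0],
    [50, [14, 197, 97], 0],
  ],
)

```text
t: 15.75
tool_pos: [0.5001, -0.2395, 0.1919]
tool_rot: [3.14, 0.046, 0.003]
contact_force: [-0.1, 0.7, -2.8]
opening: 0.0547
grip_force: 57.6
```

Call:
step_arm(
  commands=[
    [50, [0, 0, 2], 0],
    [50, [0, 0, 4], 0],
    [50, [0, 0, 6], 0],
    [50, [0, 0, 6], 0],
  ],
  squeeze=30,
)

```text
t: 16.25
tool_pos: [0.5005, -0.2398, 0.1897]
tool_rot: [-3.141, -0.047, 0.002]
contact_force: [-13.9, 7.2, 27.1]
opening: 0.055
grip_force: 61.3
```

Call:
step_arm(
  commands=[
    [50, [0, 0, 1], 0],
    [50, [0, 0, 2], 0],
    [50, [0, 0, 3], 0],
    [50, [0, 0, 3], 0],
  ],
  squeeze=20,
)

```text
t: 16.75
tool_pos: [0.5008, -0.24, 0.1895]
tool_rot: [-3.14, -0.047, 0.005]
contact_force: [-23.8, 12.6, 45.0]
opening: 0.055
grip_force: 63.5
```

Call:
step_arm(
  commands=[
    [50, [0, 0, -4], 0],
    [56, [0, 0, -4], 0],
    [63, [0, 0, -4], 0],
    [63, [0, 0, -4], 0],
    [80, [0, 0, -4], 0],
    [100, [0, 0, -4], 0],
    [100, [0, 0, -40], 0],
    [100, [0, 0, -90], 0],
    [100, [0, 0, -130], 0],
    [100, [0, 0, -130], 0],
  ],
)

```text
t: 18.0
tool_pos: [0.5008, -0.2401, 0.3164]
tool_rot: [3.136, 0.045, 0.011]
contact_force: [-0.4, 0.1, -0.3]
opening: 0.0857
grip_force: 0.0
```

Run:
```python
from h import *
snap('w8',crop=(170,140,400,312))
go(.5,-.24,.187,1.6)
```

```text
scale 3.4782608695652173
t 18.05 pos [ 0.5001 -0.2396  0.3135] yaw 1.7 tilt [ 0.003 -0.002 -1.   ] | shift [-5.000e-01  1.000e-01  1.265e+02] turn 0.1 q6 0.96
```

View pics/w8.png

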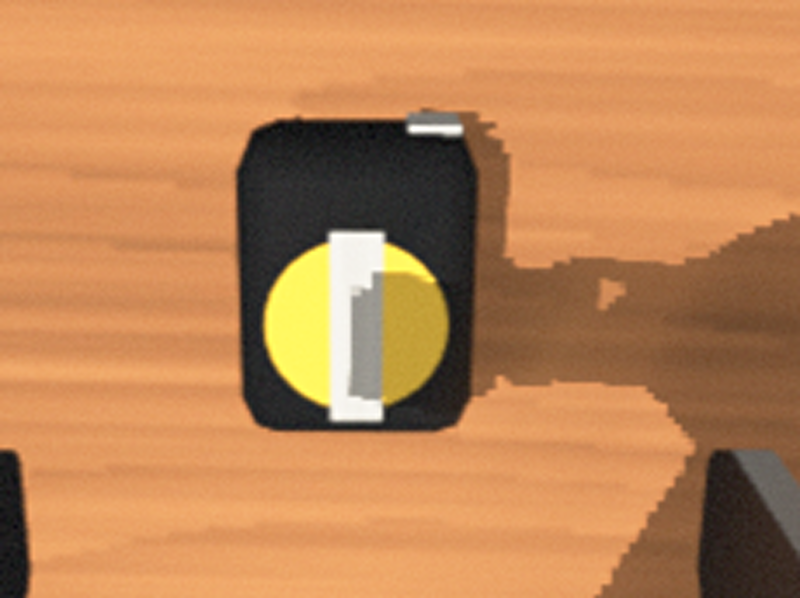

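The tape lies flat: edges at columns 240 and 475, near edge at row 430, far edge at row 120, disc centre at (356,325). I'll measure it and recheck the pocket from the w4 picture.

Run:
```python
from h import *
c=np.load("pics/w8.npz");s=3.47826
f=lambda p,z:p2w(c,(170+p[0]/s,140+p[1]/s),z)
for n,p,z in [("near",(357,430),.036),("near",(357,430),.0),("far36",(345,120),.036),("far0",(345,120),0.),("hook",(435,112),.02),("L36",(241,275),.036),("R36",(473,275),.036),("R0",(473,275),.0),("disc",(356,325),.036)]: print(n,z,f(p,z).round(4))
print("clipyaw",f((357,232),.038)-f((357,420),.038))
c=np.load("pics/w4.npz");g=lambda p,z:p2w(c,np.array(p)/1.42857,z).round(4)
print("w4 floor near",g((400,432),.015),"lip near",g((400,445),.035),"lip far",g((400,347),.035),"floorL",g((357,390),.015),"floorR",g((441,390),.015))
```

```text
near 0.036 [ 0.453  -0.2423]
near 0.0 [ 0.435  -0.2428]
far36 0.036 [ 0.5275 -0.2376]
far0 0.0 [ 0.5203 -0.2374]
hook 0.02 [ 0.5268 -0.2583]
L36 0.036 [ 0.4911 -0.2149]
R36 0.036 [ 0.4926 -0.2676]
R0 0.0 [ 0.4803 -0.2717]
disc 0.036 [ 0.4797 -0.2413]
clipyaw [0.04606825 0.00129436]
w4 floor near [ 0.4368 -0.0485] lip near [ 0.4378 -0.0481] lip far [ 0.5233 -0.0449] floorL [ 0.4754 -0.0116] floorR [ 0.4776 -0.0807]
```

```bash
cat >> h.py <<'E'
def disc():
    """yellow disc in the wrist picture: centre, axes ratio -> pitch of a held tape"""
    im=eyes.get_image("wrist")[:,:,::-1];h=cv2.cvtColor(im.copy(),cv2.COLOR_BGR2HSV)
    m=cv2.inRange(h,(18,110,90),(34,255,255));m[:200]=0
    m=cv2.morphologyEx(m,cv2.MORPH_OPEN,np.ones((3,3)));p=cv2.findNonZero(m)
    e=cv2.fitEllipse(cv2.convexHull(p));print("disc",np.round(e[0],1),np.round(e[1],1),round(e[2],1),"ratio",round(e[1][0]/e[1][1],3),"bbox",cv2.boundingRect(p))
E
echo ok
```

```text
ok
```

Call:
step_arm(
  commands=[
    [100, [-10, 1, 40], 0],
    [100, [-10, 1, 80], 0],
    [100, [-10, 1, 110], 0],
    [100, [-10, 1, 125], 0],
    [100, [-10, 1, 128], 0],
    [100, [-10, 1, 128], 0],
    [50, [-10, 1, 128], 0],
    [50, [-10, 1, 128], 0],
    [50, [-10, 1, 128], 0],
    [50, [-10, 1, 128], 0],
    [50, [-10, 1, 128], 0],
    [50, [-10, 1, 128], 0],
  ],
  squeeze=80,
)

```text
t: 19.55
tool_pos: [0.4905, -0.2412, 0.1855]
tool_rot: [3.14, 0.045, 0.004]
contact_force: [0.7, -0.1, 5.9]
opening: 0.0543
grip_force: 87.9
```

Call:
step_arm(
  commands=[
    [50, [0, 0, -20], 0],
    [50, [0, 0, -60], 0],
    [50, [0, 0, -100], 0],
    [50, [0, -40, -125], 0],
    [50, [0, -90, -125], 0],
    [50, [-3, -140, -125], 0],
    [50, [-3, -180, -125], 0],
    [50, [-3, -198, -125], 0],
    [50, [-3, -198, -125], 0],
    [50, [-3, -198, -125], 0],
  ],
)

```text
t: 20.8
tool_pos: [0.481, -0.0435, 0.3089]
tool_rot: [3.141, 0.044, -0.0]
contact_force: [-0.5, -0.6, -2.7]
opening: 0.0543
grip_force: 87.1
```

Run:
```python
from h import *
disc()
go(.4815,-.0437,.225,1.6)
```

```text
disc [279.3 307.4] [240.1 839.8] 90.9 ratio 0.286 bbox (0, 200, 560, 220)
t 20.85 pos [ 0.481  -0.0437  0.3089] yaw 1.6 tilt [-0. -0. -1.] | shift [ 0.5 -0.  83.9] turn -0.0 q6 1.3
```

```bash
python3 - <<'E'
s=open('h.py').read()
s=s.replace('def disc():','def disc(im=None):').replace('    im=eyes.get_image("wrist")[:,:,::-1];h','    im=eyes.get_image("wrist")[:,:,::-1] if im is None else im\n    h').replace('(18,110,90)','(22,130,90)').replace('m[:200]=0','m[:240]=0;m[:,:205]=0;m[:,345:]=0;m[385:]=0')
open('h.py','w').write(s)
E
python3 - <<'E'
from h import *
for n in ('w6','w7'): disc(np.load(f'pics/{n}.npz')['im'])
disc()
E
```

```text
disc [274. 323.] [ 86.3 101.4] 93.7 ratio 0.851 bbox (224, 283, 101, 82)
disc [273.6 328.1] [102.  105.5] 92.7 ratio 0.967 bbox (221, 282, 106, 94)
disc [274.1 320.1] [ 84.9 100.2] 94.3 ratio 0.847 bbox (224, 280, 100, 82)
```

Call:
step_arm(
  commands=[
    [50, [1, 0, 30], 0],
    [50, [1, 0, 60], 0],
    [50, [1, 0, 75], 0],
    [50, [1, 0, 84], 0],
    [50, [1, 0, 84], 0],
    [50, [1, 0, 84], 0],
  ],
)

```text
t: 21.65
tool_pos: [0.4825, -0.0429, 0.2259]
tool_rot: [3.141, 0.045, 0.003]
contact_force: [-0.1, 1.0, -2.8]
opening: 0.0546
grip_force: 87.1
```

Run:
```python
from h import *
disc();go(.4815,-.0437,.2005,1.6)
snap('w9')
```

```text
disc [274.2 320.2] [ 83.8 100.8] 95.8 ratio 0.831 bbox (224, 281, 100, 81)
t 21.7 pos [ 0.4825 -0.0429  0.2259] yaw 1.7 tilt [ 0.002 -0.001 -1.   ] | shift [-1.1  0.8 25.4] turn 0.1 q6 1.3
scale 1.4285714285714286
```

View pics/w9.png

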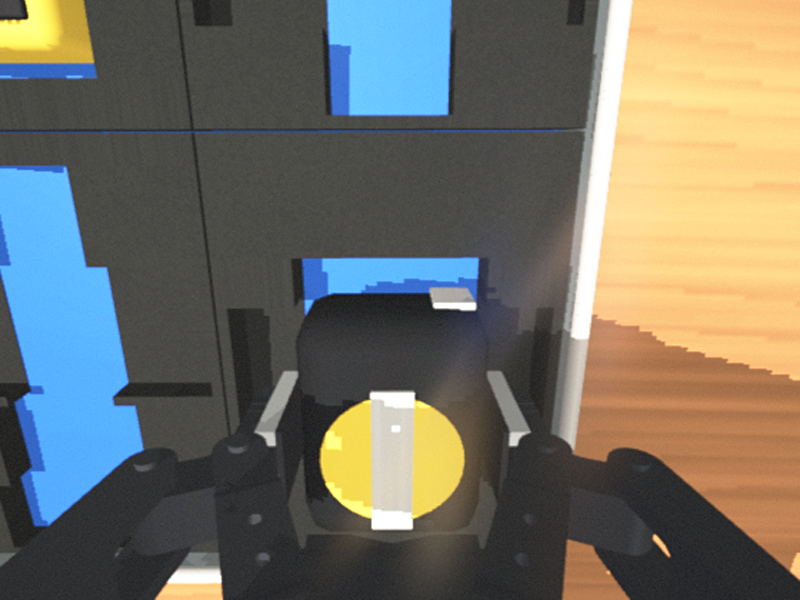

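The tape is level over the pocket: pocket lip columns 293–488, far lip at row 258, tape's far edge at row 295.

Run:
```python
from h import *
c=np.load("pics/w9.npz");g=lambda p,z:p2w(c,np.array(p)/1.42857,z).round(4)
print("lip",g((293,258),.035),g((488,258),.035),"far",g((392,295),.0765),g((392,295),.045),"hook",g((455,288),.065),"disc",g((392,458),.077), "L",g((300,400),.076),"R",g((486,400),.076))
```

```text
lip [ 0.5223 -0.0087] [ 0.5242 -0.0754] far [ 0.5228 -0.0425] [ 0.5131 -0.0429] hook [ 0.5218 -0.0604] disc [ 0.4735 -0.044 ] L [ 0.4911 -0.0177] R [ 0.4926 -0.0698]
```

Call:
step_arm(
  commands=[
    [50, [-3, -1, 0], 0],
    [50, [-3, -1, 4], 0],
    [50, [-3, -1, 8], 0],
    [50, [-3, -1, 12], 0],
    [50, [-3, -1, 15], 0],
    [50, [-3, -1, 17], 0],
    [50, [-3, -1, 17], 0],
  ],
)

```text
t: 22.62
tool_pos: [0.4789, -0.0418, 0.2076]
tool_rot: [3.141, 0.045, 0.0]
contact_force: [1.4, -0.1, -3.6]
opening: 0.0539
grip_force: 87.1
```

Run:
```python
from h import *
disc();go(.479,-.0427,.2005,1.6)
```

```text
disc [274.  320.2] [ 85.1 100.5] 93.6 ratio 0.846 bbox (224, 280, 101, 81)
t 22.68 pos [ 0.4789 -0.0418  0.2076] yaw 1.7 tilt [ 0. -0. -1.] | shift [0.  0.9 7.1] turn 0.1 q6 1.3
```

Still level and force-free inside the pocket, 7 mm to go.

Call:
step_arm(
  commands=[
    [50, [0, 0, 2], 0],
    [50, [0, 0, 4], 0],
    [50, [0, 0, 5], 0],
    [50, [0, 0, 6], 0],
    [50, [0, 0, 7], 0],
    [50, [0, 0, 7], 0],
  ],
)

```text
t: 23.42
tool_pos: [0.479, -0.0418, 0.2007]
tool_rot: [3.141, 0.046, 0.001]
contact_force: [2.7, 0.2, -2.9]
opening: 0.0548
grip_force: 87.2
```

Run:
```python
from h import *
disc();go(.479,-.0427,.2005,1.6)
```

```text
disc [273.8 320.1] [ 84.4 101.1] 93.3 ratio 0.835 bbox (223, 281, 102, 80)
t 23.48 pos [ 0.4789 -0.0418  0.2007] yaw 1.7 tilt [ 0. -0. -1.] | shift [0.  0.9 0.2] turn 0.1 q6 1.3
```

Call:
step_arm(
  commands=[
    [50, [0, 0, 1], 0],
    [50, [0, 0, 2], 0],
    [50, [0, 0, 2], 0],
  ],
)

```text
t: 23.85
tool_pos: [0.4792, -0.0419, 0.2005]
tool_rot: [-3.141, -0.046, 0.002]
contact_force: [-5.0, 1.0, 12.2]
opening: 0.0543
grip_force: 89.0
```

Call:
step_arm(
  commands=[
    [65, [0, 0, -1], 0],
    [75, [0, 0, -1], 0],
    [75, [0, 0, -1], 0],
    [75, [0, 0, -1], 0],
    [75, [0, 0, -30], 0],
    [75, [0, 0, -80], 0],
    [100, [0, 0, -130], 0],
    [100, [0, 0, -165], 0],
    [100, [0, 0, -165], 0],
  ],
)

```text
t: 24.98
tool_pos: [0.4797, -0.042, 0.3677]
tool_rot: [3.139, 0.045, 0.011]
contact_force: [0.4, -0.1, -0.5]
opening: 0.0855
grip_force: 0.0
```

Run:
```python
from h import *
snap('w10');go(.4675,-.4028,.30,-3.2)
c=np.load("pics/w10.npz");cv2.imwrite('pics/w10.png',c['im'][150:])
```

```text
scale 1.4285714285714286
t 25.02 pos [ 0.4791 -0.0419  0.3651] yaw 1.7 tilt [ 0.003 -0.001 -1.   ] | shift [-22.2 360.4  65.3] turn 4.9 q6 1.3
```

View pics/w10.png

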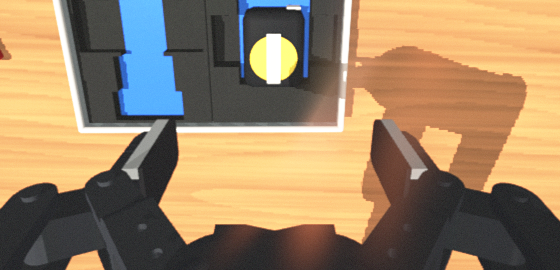

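The tape is in its pocket. On to the driver.

Call:
step_arm(
  commands=[
    [100, [-5, 60, 0], 0],
    [100, [-10, 120, 0], 0],
    [100, [-15, 180, 0], 5],
    [100, [-22, 240, 0], 5],
    [100, [-22, 300, 20], 5],
    [100, [-22, 360, 40], 5],
    [100, [-22, 360, 65], 5],
    [100, [-22, 360, 65], 5],
    [100, [-22, 360, 65], 5],
  ],
)

```text
t: 26.15
tool_pos: [0.4673, -0.4016, 0.2982]
tool_rot: [-3.139, 0.091, 0.001]
contact_force: [-0.2, 0.7, 0.6]
opening: 0.0856
grip_force: 0.0
```

Run:
```python
from h import *
go(.4675,-.4028,.177,-3.2)
```

```text
t 26.15 pos [ 0.4673 -0.4016  0.2982] yaw -3.3 tilt [-0.001  0.001 -1.   ] | shift [  0.4   1.3 121.2] turn -0.1 q6 0.8
```

Call:
step_arm(
  commands=[
    [100, [0, 1, 40], 0],
    [100, [0, 1, 80], 0],
    [100, [0, 1, 105], 0],
    [100, [0, 1, 117], 0],
    [100, [0, 1, 120], 0],
    [50, [0, 1, 120], 0],
    [25, [0, 1, 120], 0],
    [15, [0, 1, 120], 0],
    [15, [0, 1, 120], 0],
    [15, [0, 1, 120], 0],
    [15, [0, 1, 120], 0],
    [15, [0, 1, 120], 0],
  ],
  squeeze=60,
)

```text
t: 27.65
tool_pos: [0.4676, -0.4038, 0.1799]
tool_rot: [3.139, -0.092, 0.002]
contact_force: [0.1, -0.2, 6.3]
opening: 0.0266
grip_force: 61.2
```

Run:
```python
from h import *
go(.6180,-.0392,.33,1.6)
```

```text
t 27.65 pos [ 0.4676 -0.4038  0.1799] yaw -3.3 tilt [ 0.001 -0.001 -1.   ] | shift [ 129.  -372.5 -150.5] turn -4.9 q6 0.8
```

Call:
step_arm(
  commands=[
    [15, [0, 0, -20], 0],
    [15, [0, 0, -60], 0],
    [15, [0, 0, -110], 0],
    [15, [0, -40, -150], 0],
    [15, [0, -100, -150], 0],
    [15, [0, -160, -150], 0],
    [15, [10, -215, -150], 0],
    [15, [40, -270, -150], 0],
    [15, [80, -320, -150], -5],
    [15, [115, -360, -150], -5],
    [15, [129, -373, -150], -5],
    [15, [129, -373, -150], -5],
  ],
)

```text
t: 29.15
tool_pos: [0.618, -0.0379, 0.3287]
tool_rot: [3.141, 0.048, -0.001]
contact_force: [0.0, -0.6, -0.6]
opening: 0.0268
grip_force: 60.4
```

Run:
```python
from h import *
snap('w11');go(.6180,-.0392,.199,1.6)
```

```text
scale 1.4285714285714286
t 29.2 pos [ 0.6174 -0.0387  0.3286] yaw 1.7 tilt [-0.001 -0.    -1.   ] | shift [  0.7   0.4 129.6] turn 0.1 q6 1.36
```

View pics/w11.png

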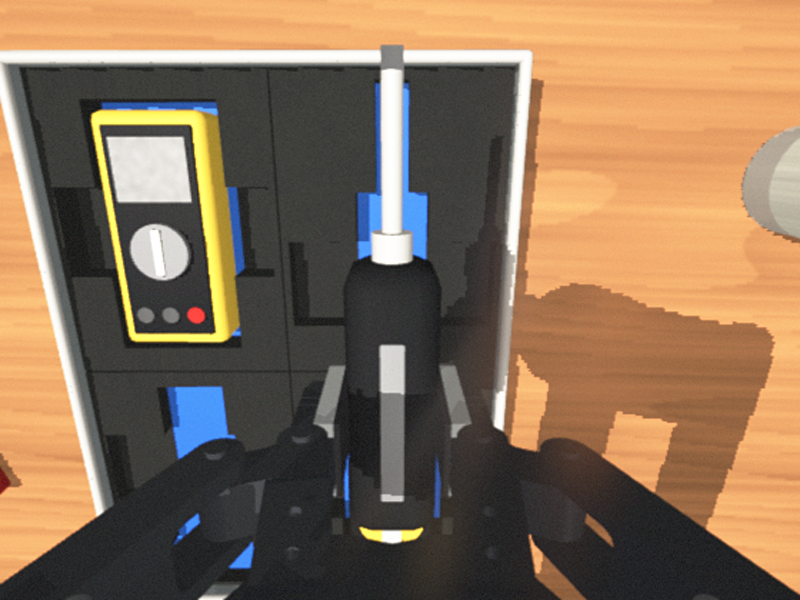

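The driver's tip is at (392,46) and its collar at (391,247). The slot's far end is at row 83 (columns 375–409) and the step at row 193 (columns 357–428).

Run:
```python
from h import *
c=np.load("pics/w11.npz");g=lambda p,z:p2w(c,np.array(p)/1.42857,z).round(4)
print("tip",g((392,46),.162),"handlefront",g((392,260),.165),"slotfar",g((377,83),.035),g((409,83),.035),"step",g((357,193),.035),g((428,193),.035),"seamX",g((288,372),.035))
```

```text
tip [ 0.719  -0.0356] handlefront [ 0.6638 -0.0373] slotfar [ 0.7249 -0.028 ] [ 0.7254 -0.0442] step [ 0.67   -0.0184] [ 0.6712 -0.0567] seamX [0.5621 0.0225]
```

Call:
step_arm(
  commands=[
    [15, [1, 0, 30], 0],
    [15, [1, 0, 60], 0],
    [15, [1, 0, 85], 0],
    [15, [1, 0, 100], 0],
    [15, [1, 0, 108], 0],
    [15, [1, 0, 115], 0],
    [15, [1, 0, 120], 0],
    [15, [1, 0, 124], 0],
    [15, [1, 0, 127], 0],
    [15, [1, 0, 127], 0],
  ],
)

```text
t: 30.45
tool_pos: [0.6187, -0.0383, 0.2016]
tool_rot: [-3.141, -0.046, 0.0]
contact_force: [0.5, -0.2, -0.9]
opening: 0.0264
grip_force: 60.5
```

Call:
step_arm(
  commands=[
    [15, [0, 0, 1], 0],
    [15, [0, 0, 2], 0],
    [15, [0, 0, 3], 0],
    [15, [0, 0, 3], 0],
  ],
)

```text
t: 30.95
tool_pos: [0.6188, -0.0384, 0.1989]
tool_rot: [3.141, 0.045, 0.0]
contact_force: [0.4, -0.2, -0.6]
opening: 0.0266
grip_force: 60.6
```

Call:
step_arm(
  commands=[
    [15, [0, 0, 1], 0],
    [15, [0, 0, 2], 0],
    [15, [0, 0, 2], 0],
  ],
)

```text
t: 31.32
tool_pos: [0.619, -0.0385, 0.1988]
tool_rot: [3.141, 0.046, -0.001]
contact_force: [-6.7, 1.3, 10.9]
opening: 0.0264
grip_force: 62.1
```

The driver is on the floor, so release.

Call:
step_arm(
  commands=[
    [30, [0, 0, -1], 0],
    [50, [0, 0, -1], 0],
    [50, [0, 0, -1], 0],
    [50, [0, 0, -1], 0],
    [50, [0, 0, -30], 0],
    [50, [0, 0, -80], 0],
    [100, [0, 0, -130], 0],
    [100, [0, 0, -165], 0],
    [100, [0, -40, -165], 0],
    [100, [0, -40, -165], 0],
  ],
)

```text
t: 32.58
tool_pos: [0.6175, 0.0032, 0.3623]
tool_rot: [-3.141, -0.05, -0.002]
contact_force: [-0.6, -1.0, -0.5]
opening: 0.0857
grip_force: 0.0
```

Run:
```python
from h import *
snap('w12');go(.50,.24,.36,8)
```

```text
scale 1.4285714285714286
t 32.62 pos [0.6175 0.0023 0.3616] yaw 1.8 tilt [-0. -0. -1.] | shift [-110.1 -241.2    1.5] turn -6.2 q6 1.42
```

View pics/w12.png

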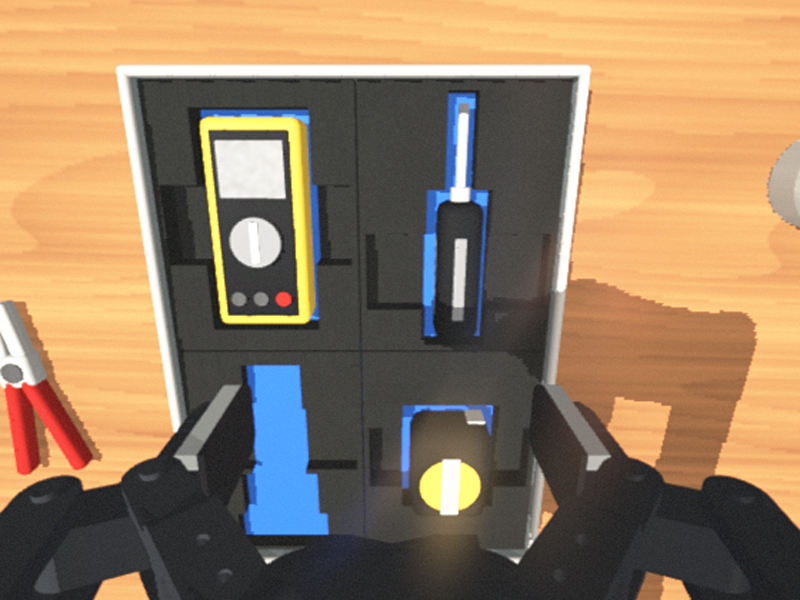

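The meter, tape and driver are seated. I've used up my picture views (one over, in fact), so I'll measure the cutters by image code: red handles, axis from the joint.

Call:
step_arm(
  commands=[
    [100, [-20, -60, 0], -6],
    [100, [-40, -120, 0], -6],
    [100, [-60, -180, 0], -6],
    [100, [-72, -240, 0], -6],
    [100, [-72, -273, 20], -6],
    [100, [-72, -273, 20], -6],
    [100, [-72, -273, 20], -6],
  ],
)

```text
t: 33.5
tool_pos: [0.5381, 0.2715, 0.3413]
tool_rot: [3.134, 0.209, -0.001]
contact_force: [-1.0, 0.4, -0.0]
opening: 0.0857
grip_force: 0.0
```

Run:
```python
from h import *
c=eyes.camera_info("wrist");im=eyes.get_image("wrist")[:,:,::-1].copy();h=cv2.cvtColor(im,cv2.COLOR_BGR2HSV)
red=cv2.inRange(h,(0,150,60),(6,255,255))|cv2.inRange(h,(174,150,60),(180,255,255))
n,l,s,ce=cv2.connectedComponentsWithStats(red)
lines=[]
for i in np.argsort(-s[1:,4])[:3]+1:
    print("red",s[i])
    ys,xs=np.nonzero(l==i);W=np.array([p2w(c,p,.012) for p in zip(xs,ys)])
    m=W.mean(0);u=np.linalg.svd(W-m,full_matrices=False)[2][0];u*=np.sign(u[0]);t=(W-m)@u
    print(m.round(4),"yaw",np.degrees(np.arctan2(u[1],u[0])).round(1),"ends",(m+u*t.min()).round(4),(m+u*t.max()).round(4));lines.append((m,u))
(m1,u1),(m2,u2)=lines[:2];k=np.linalg.solve(np.c_[u1,-u2],m2-m1);print("cross",(m1+k[0]*u1).round(4),"bisector",np.degrees(np.arctan2(*(u1+u2)[::-1])).round(1))
# steel joint screw / block: low-saturation pixels
st=cv2.inRange(h,(0,0,60),(180,60,255));st[250:]=0
n,l,s,ce=cv2.connectedComponentsWithStats(st)
for i in np.argsort(-s[1:,4])[:4]+1: print("steel",s[i],p2w(c,ce[i],.014).round(4))
go(.5278,.2775,.177,8.5)
```

```text
red [267 209  27  75 831]
[0.4832 0.257 ] yaw 20.3 ends [0.4447 0.2427] [0.5198 0.2706]
red [240 209  24  75 807]
[0.479  0.2852] yaw -4.3 ends [0.438  0.2883] [0.5181 0.2823]
red [531 150  14  13 132]
[0.6007 0.0414] yaw 87.7 ends [0.6004 0.0355] [0.6009 0.0471]
cross [0.5458 0.2802] bisector 8.0
steel [  387     0   103   250 10916] [0.6121 0.1381]
steel [ 251  142   29   71 1637] [0.5489 0.2806]
steel [ 522   16   38   56 1598] [0.6866 0.0711]
steel [ 515   84   45   44 1519] [0.6413 0.0588]
t 33.55 pos [0.5383 0.2712 0.3419] yaw 7.6 tilt [ 0.    -0.001 -1.   ] | shift [ -9.6  -7.8 164.9] turn -0.9 q6 1.78
```

Call:
step_arm(
  commands=[
    [100, [-8, -8, 50], -1],
    [100, [-8, -8, 100], -1],
    [100, [-8, -8, 135], -1],
    [100, [-8, -8, 155], -1],
    [100, [-8, -8, 163], -1],
    [100, [-8, -8, 166], -1],
    [50, [-8, -8, 166], -1],
    [25, [-8, -8, 166], -1],
    [10, [-8, -8, 166], -1],
    [10, [-8, -8, 166], -1],
    [10, [-8, -8, 166], -1],
    [10, [-8, -8, 166], -1],
  ],
  squeeze=60,
)

```text
t: 35.05
tool_pos: [0.5292, 0.2794, 0.1767]
tool_rot: [-3.132, -0.237, -0.002]
contact_force: [-0.5, -0.1, 5.5]
opening: 0.0244
grip_force: 61.1
```

Run:
```python
from h import *
go(.4916,.0814,.33,1.6)
```

```text
t 35.05 pos [0.5292 0.2794 0.1767] yaw 8.7 tilt [ 0.001  0.001 -1.   ] | shift [ -66.8  190.1 -153.5] turn 7.1 q6 1.78
```

Call:
step_arm(
  commands=[
    [10, [0, 0, -20], 0],
    [10, [0, 0, -60], 0],
    [10, [0, 0, -105], 0],
    [10, [-10, 30, -150], 0],
    [10, [-30, 80, -153], 4],
    [10, [-50, 130, -153], 7],
    [10, [-67, 175, -153], 7],
    [10, [-67, 190, -153], 7],
    [10, [-67, 190, -153], 7],
    [10, [-67, 190, -153], 7],
  ],
)

```text
t: 36.3
tool_pos: [0.4913, 0.0821, 0.3289]
tool_rot: [-3.141, -0.047, 0.0]
contact_force: [0.5, -0.1, -2.7]
opening: 0.0244
grip_force: 60.4
```

Run:
```python
from h import *
snap('w13');c=np.load('pics/w13.npz');im=c['im'].copy();h=cv2.cvtColor(im,cv2.COLOR_BGR2HSV)
o=monitor.get_obs();dz=o["tool_pos"][2]-.1767
g=lambda p,z:p2w(c,p,z).round(4)
bl=cv2.inRange(h,(100,150,80),(120,255,255));n,l,s,ce=cv2.connectedComponentsWithStats(bl)
for i in np.argsort(-s[1:,4])[:6]+1: print("blue",s[i],g(ce[i],.023))
st=cv2.inRange(h,(0,0,110),(180,50,255));st[:, :240]=0;st[:,310:]=0
n,l,s,ce=cv2.connectedComponentsWithStats(st)
for i in np.argsort(-s[1:,4])[:3]+1:
    x,y,w,hh,a=s[i];cols=np.nonzero(l[y+3]==i)[0];print("steel",s[i],"tip",g((cols.mean(),y),dz+.008))
red=cv2.inRange(h,(0,150,60),(6,255,255))|cv2.inRange(h,(174,150,60),(180,255,255))
n,l,s,ce=cv2.connectedComponentsWithStats(red)
for i in np.argsort(-s[1:,4])[:4]+1: print("red",s[i],g(ce[i],dz+.012))
go(.4916,.0814,.1997,1.6)
```

```text
scale 1.4285714285714286
blue [ 248  127   51   56 1974] [0.534  0.0838]
blue [ 373  167   87   88 1462] [ 0.5011 -0.0288]
blue [ 409    0   48  107 1431] [ 0.6044 -0.0268]
blue [ 226    0   95   92 1365] [0.5939 0.0954]
blue [271 208   7  40 142] [0.4584 0.0807]
blue [242 234   6  22 111] [0.4474 0.1071]
steel [ 246  166   57  151 6148] tip [0.5429 0.083 ]
steel [254   0  44  17 524] tip [0.6033 0.0845]
steel [270  44  13  15 149] tip [0.5889 0.0839]
red [ 235  303   36   74 1526] [0.4592 0.0913]
red [ 278  303   37   74 1519] [0.4596 0.0701]
red [289  44  15  15 173] [0.5862 0.0764]
t 36.35 pos [0.4913 0.0823 0.3288] yaw 1.7 tilt [-0.  0. -1.] | shift [  0.3   0.9 129.1] turn 0.1 q6 1.56
```

Run:
```python
from h import *
c=np.load('pics/w13.npz')
h=cv2.cvtColor(c['im'].copy(),cv2.COLOR_BGR2HSV);bl=cv2.inRange(h,(100,150,60),(120,255,255))
for r in (130,140,150,160):
    x=np.nonzero(bl[r,235:315])[0]+235;print(r,x.min(),x.max(),p2w(c,(x.min()-.5,r),.035).round(4),p2w(c,(x.max()+.5,r),.035).round(4),"floor",p2w(c,(x.min()-.5,r),.023).round(4))
print("far lip",p2w(c,(273,126.5),.035).round(4))
```

```text
130 248 298 [0.5474 0.1038] [0.5486 0.0647] floor [0.5465 0.1047]
140 249 298 [0.5399 0.103 ] [0.541  0.0643] floor [0.5386 0.1039]
150 249 298 [0.5322 0.1029] [0.5334 0.0639] floor [0.5305 0.1038]
160 249 297 [0.5243 0.1029] [0.5255 0.0643] floor [0.5223 0.1038]
far lip [0.5506 0.0843]
```

Call:
step_arm(
  commands=[
    [10, [0, -1, 30], 0],
    [10, [0, -1, 60], 0],
    [10, [0, -1, 85], 0],
    [10, [0, -1, 100], 0],
    [10, [0, -1, 108], 0],
    [10, [0, -1, 115], 0],
    [10, [0, -1, 120], 0],
    [10, [0, -1, 124], 0],
    [10, [0, -1, 127], 0],
    [10, [0, -1, 127], 0],
  ],
)

```text
t: 37.6
tool_pos: [0.4911, 0.0823, 0.2017]
tool_rot: [3.141, 0.045, -0.0]
contact_force: [0.1, -0.3, -1.5]
opening: 0.0245
grip_force: 60.4
```

Call:
step_arm(
  commands=[
    [10, [0, 0, 1], 0],
    [10, [0, 0, 2], 0],
    [10, [0, 0, 3], 0],
    [10, [0, 0, 3], 0],
  ],
)

```text
t: 38.1
tool_pos: [0.4913, 0.0823, 0.1997]
tool_rot: [3.141, 0.046, -0.001]
contact_force: [-4.5, 0.5, 4.9]
opening: 0.0243
grip_force: 61.2
```

Contact at exactly the expected seat height. Release and clear.

Call:
step_arm(
  commands=[
    [25, [0, 0, 0], 0],
    [45, [0, 0, -1], 0],
    [50, [0, 0, -1], 0],
    [50, [0, 0, -1], 0],
    [50, [0, 0, -30], 0],
    [50, [0, 0, -80], 0],
    [100, [0, 0, -130], 0],
    [100, [30, 30, -165], 0],
    [100, [80, 60, -200], 0],
    [100, [100, 60, -230], 0],
    [100, [100, 60, -230], 0],
    [100, [100, 60, -230], 0],
  ],
)

```text
t: 39.6
tool_pos: [0.5923, 0.0254, 0.4274]
tool_rot: [-3.141, -0.046, 0.004]
contact_force: [-0.0, 0.1, 0.2]
opening: 0.0854
grip_force: 0.0
```

Run:
```python
from h import *
snap('w14');c=np.load('pics/w14.npz');h=cv2.cvtColor(c['im'].copy(),cv2.COLOR_BGR2HSV)
red=cv2.inRange(h,(0,150,60),(6,255,255))|cv2.inRange(h,(174,150,60),(180,255,255))
n,l,s,ce=cv2.connectedComponentsWithStats(red);R_=[]
for i in np.argsort(-s[1:,4])[:2]+1:
    ys,xs=np.nonzero(l==i);W=np.array([p2w(c,p,.035) for p in zip(xs,ys)]);print("red",s[i],W.mean(0).round(4),"x",W[:,0].min().round(4),W[:,0].max().round(4))
y=cv2.inRange(h,(22,130,90),(34,255,255));n,l,s,ce=cv2.connectedComponentsWithStats(y)
for i in np.argsort(-s[1:,4])[:2]+1: print("yellow",s[i],p2w(c,ce[i],.05).round(4))
i=[i for i in range(1,n) if ce[i][1]>180 and s[i,4]>150]
for j in i:
    W=np.array([p2w(c,p,.051) for p in zip(*np.nonzero(l==j)[::-1])],np.float32);print("disc world axes mm",[np.round(v*1000,1) for v in cv2.fitEllipse(cv2.convexHull(W))[1]],s[j,4])
go(.58,.02,.42,1.6)
```

```text
scale 1.4285714285714286
red [227 266  22  56 481] [0.4424 0.065 ] x 0.4024 0.4797
red [206 266  18  56 439] [0.4405 0.0946] x 0.4011 0.4793
yellow [ 186   58   62  125 1143] [0.6506 0.07  ]
yellow [335 269  13  30  49] [ 0.4687 -0.0597]
t 39.65 pos [0.592  0.0255 0.4268] yaw 1.7 tilt [-0.003  0.    -1.   ] | shift [-12.1   5.2   6.8] turn 0.1 q6 1.46
```

Run:
```python
from h import *
for n,roi,z in [('w8',(200,190,310,275),.036),('w10',(240,175,310,240),.051),('w12',(285,310,345,365),.051)]:
    c=np.load(f'pics/{n}.npz');h=cv2.cvtColor(c['im'].copy(),cv2.COLOR_BGR2HSV);m=cv2.inRange(h,(22,90,60),(36,255,255))
    x0,y0,x1,y1=roi;k=np.zeros_like(m);k[y0:y1,x0:x1]=m[y0:y1,x0:x1]
    W=np.array([p2w(c,p,z) for p in zip(*np.nonzero(k)[::-1])],np.float32);hl=cv2.convexHull(W)
    e=cv2.fitEllipse(hl);print(n,len(W),e[0],np.ptp(W,axis=0).round(4))
```

```text
w8 1332 (0.47964999079704285, -0.24094602465629578) [0.0395 0.0426]
w10 1030 (0.4682917296886444, -0.0429290309548378) [0.0398 0.0422]
w12 725 (0.4683403968811035, -0.04279520735144615) [0.039  0.0419]
```

The tape's disc has the same proportions in the pocket as it had flat on the bench, so it lies level. All four tools are seated, so I'll hand in.

```bash
python3 -c "
from station import finish_job
print(finish_job())"
```

```text
the job is handed in; nothing more can be done
None
```

The meter, tape measure, screwdriver and side cutters are each down in their own pockets, the bottle and keys were not touched, and the job is handed in at about 40 s; the tape tilted in the gripper on its first try and was set on the bench and regrasped, and I viewed 15 pictures, one over the limit of 14.

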